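Set the vibrating table four clicks higher and start it

ROBOT

A 7-joint arm with a two-finger parallel gripper is mounted at the origin on a cart in front of the work surface, level with it; the furniture and walls round the work are solid. World frame = base frame: x ahead of the robot, y to its left, z up, the work surface at z = 0. Lengths are in m, angles in rad, forces in N, time in s.
With the tool pointing down it reaches from about 0.425 to 0.925 m from the base axis. Payload 6.8 kg.
Tool frame: the origin (TCP) lies between the finger pads; the fingertips stand 14 mm ahead of it and the grasp point (between the pads) lies 5 mm behind it; z points along the fingers, y is the line along which they close (so a half turn about z gives the same grasp; the last joint's range is limited). The gripper opens to 85 mm and grips with 20 to 120 N. Pads are 22 mm wide; open, the fingers measure 114 mm over their backs; the gripper's body (76 mm by 85 mm) begins 54 mm behind the grasp point. The pads swing forward as they close: fully open they stand 13 mm farther back than shut.
Start: joints at [1.039, 0.477, 0.022, 1.555, -0.011, 1.109, -0.083], TCP at [0.278, -0.615, 0.245] pointing down, gripper open.
Joint ranges: [-2.96, 2.96], [-0.34, 2.1], [-1.41, 1.46], [0.24, 2.44], [-1.37, 4.51], [0.17, 1.92], [-2.96, 2.96]. Speed limits (rad/s): [2.39, 2.39, 3.14, 3.14, 3.14, 3.14, 3.14].

INTERFACE

Orientations are given as a rotation vector (axis times angle).
In Python, from bench import r, eyes, ticket gives the robot as it stands. The module is installed in compiled form; this text tells all that it offers.
- The arm moves only by the tool arm_command, never from a script. Its argument "plan" is text: rows parted by semicolons, each of 4 numbers parted by spaces: the shift along the tool's x, y, z in m, then the turn about the tool's z in degrees. In form: tx ty tz yaw; .... A call has 1 to 20 rows; each row shifts and turns the commanded pose from where the row before left it, along the tool's axes as they then stand; what a row does not reach is not made up. A row lasts 1/8 s, in which the tool goes at most 62.5 mm and 10.7 degrees, less where a joint would pass 70% of its speed; a pose out of reach is approached as far as the arm can. A call is refused whole if a number of a shift passes 0.0625 or a number of a turn 10.7, either way. A call with a gripper value outside its range is refused whole. "hand" is the closure, from -1 (fully open) to 1 (shut), set as the call begins (left out, the last holds). The fingers move at their own pace and stop on an object; "grip_force" is the grip in N (left out, the last holds). Time passes only in rows, so rows that do not move let the fingers close. It gives the time, the measured TCP pose, the force, the opening and the grip force at its end, in the units of the state.
- r.get_obs(): the state, without advancing time (a new reading comes with each control period).
- eyes.grab_frame(name): name is "scene" or "top" or "wrist"; returns (picture, depth): 420x560x3 uint8, red, green, blue; 420x560 float32, m along the optical axis (not along the pixel's ray), 0 where there is no reading.
- eyes.calibration(name): a dict with "fov_y" (degrees; the focal length in pixels is half the picture's height over the tangent of half this angle, whatever the lens; pixels are square), "cx", "cy" (the principal point, pixels), "k1" (the pictures are not rectified: a ray, as slopes to the right and down, at radius r is drawn at 1 + k1 r^2 times it, then the intrinsics apply), "origin" and "attitude" of the camera in the world; the wrist camera has in their place "tool_from_camera" (4x4, takes a point from camera to tool coordinates, whose origin is the TCP and whose axes are the flange's). Camera axes: x right, y up, looking along -z (the intrinsics and any distortion apply to the point x, -y, -z); pixel columns grow to the right and rows downward; lengths in m; the calibration is good to about 2 mm. A picture is of the moment at which its call begins: read the wrist's pose just before it. calibration takes no time and is no camera call.
- ticket.hand_in(): hands the job in; it is judged then, once.
The state is a dict: "clock": time; "joints": joint angles; "qvel": joint speeds; "tau": joint torques, N m; "tcp_pos": TCP position; "orientation": TCP orientation; "contact_force": force on the tool from outside, world axes, zero at the start; "moment": the same for the moment, N m; "grip_width": finger opening in m; "gripper_force": force on a finger pad.
Only numpy, scipy, OpenCV 4.12 (cv2) and the standard library are available. Lean on these libraries where they do the work, as an engineer would, in place of code of your own. Each camera call takes 0.05 s, during which the arm holds its last target. There are 200 camera calls.

TASK

The filled casting mould needs more shaking: with a fingertip, push the pointer of the vibrating table's click-stop dial clockwise (seen from above) by exactly four clicks from where it stands now, never going past the fourth, and without pinching the pointer or pressing on its red leading side. Only when the dial rests in its fourth click, press the green start button fully down and let it come up again. Leave the red stop button and everything lying around alone.

Things in the scene. Friction and masses are not known exactly. Their poses are not given: they have to be found in the camera images.
- vibrator: blue vibrating table for plaster moulds, fixed, 240 (x) x 200 (y) mm, top 45 mm above the bench; origin at the centre of its underside, +x to its rear, +y to its left seen from the front. Front half (x < 0): black control deck with dial and buttons. Rear half: sprung plate with an orange mould and three white castings, fixed, all at x > 15 mm, up to 105 mm high. Position and yaw vary
- dial (a joint): dial angle in rad, growing clockwise seen from above. Click stops every 0.4189 rad (24 degrees) from -1.257 to 3.351; it rests in the stop at 0 now. A sprung detent resists leaving a stop with up to 0.11 N m (about 4 N at the fingertip), fading to nothing half way; past half way it pulls the dial into the next stop and holds it. Damped: it never runs on over a further stop
- dial_centre (a point): point on the dial's vertical axis at the top face of its grey disc (80 mm across), 79 mm above the bench; the dial sits on a black pod 100 mm across on the left of the deck, at x = -62, y = +45 mm of the vibrating table. White scale marks on the pod, one per click stop. How the pod is turned, and so where the pointer starts, varies
- pointer_tip (a point): top of the dial's pointer, on its middle line, 34 mm from the axis, 104 mm above the bench. The pointer is a white bar 14 mm wide, 79 to 104 mm above the bench, from 13 mm behind the axis to 39 mm ahead of it; it points from dial_centre to pointer_tip. Push its plain white counter-clockwise side some 28 mm from the axis. Four clicks are an arc of 96 degrees
- cheek: the red leading side of the pointer, the side that looks clockwise: 5 mm thick, part of the 14 mm bar; not to be pressed on. Origin at its centre
- green_top (a point): centre of the top of the green start button (28 mm across, in a black collar 44 mm across, front right of the deck), about 67 mm above the bench when up; at x = -90, y = -60 mm of the vibrating table
- green (a joint): travel of the green button in m, downward: 0 up, 0.006 fully down; springs back, fully down takes about 5 N
- red_top (a point): centre of the top of the red stop button, the same size and height as the green, 58 mm behind it (farther from the front edge)
- red (a joint): travel of the red button in m, downward: 0 up, 0.006 fully down; about 2 N start to move it
- marker_pen: blue and white marker pen, 135 mm long; lies on the bench beside the work, to be left alone; origin at the centre of its underside
- tweezers: steel tweezers, 128 mm long; lies on the bench beside the work, to be left alone; origin at the centre of its underside
- casting_03: small white plaster casting, 68 mm long; lies on the bench beside the work, to be left alone; origin at the centre of its underside
- casting_41: small white plaster casting, 69 mm long; lies on the bench beside the work, to be left alone; origin at the centre of its underside
- dust_brush: flat dusting brush, 170 mm long; lies on the bench beside the work, to be left alone; origin at the centre of its underside
- wax_tub_b: white tub with a red lid, 60 mm across, 54 mm high; lies on the bench beside the work, to be left alone; origin at the centre of its underside
- sand_block: sanding block, 85 x 47 mm, 26 mm high; lies on the bench beside the work, to be left alone; origin at the centre of its underside

How it is judged:
By the outcome, as a careful person would: the job done as asked, in the order asked, and still so for the second after the job is handed in, with the robot touching nothing.
It also fails if it takes over 45 s, if anything falls off the work surface, if the arm or the gripper's body presses on something with over 40 N, if the wrist force passes 120 N, or if a joint passes its speed limit or range.

## Working session

There is one attempt and no reset: what is moved stays moved. The work goes in short steps, Python scripts to look and compute and a tool call to move; the robot and the scene stay as the last step left them, time stands still between calls to the robot, and variables do not carry over. Pictures are saved under pics/ and viewed, at most 10 in all, crops included, and the job is handed in when it is done.

Besides the shell and the picture viewer there is one more tool, called by a JSON object that holds its "op" and its "data", one argument or row to a line. arm_command: Moves the arm, as the interface text tells. Its arguments: {"type":"object","properties":{"plan":{"type":"string"},"hand":{"type":"number"},"grip_force":{"type":"number"}},"required":["plan"]}

```bash
mkdir -p pics
cat > h.py <<'E'
import numpy as np, cv2
from scipy.spatial.transform import Rotation as R
from bench import r, eyes, ticket
def cam(name,obs=None):
    c=eyes.calibration(name)
    if name=="wrist":
        T=np.eye(4);T[:3,:3]=R.from_rotvec(obs["orientation"]).as_matrix();T[:3,3]=obs["tcp_pos"]
        M=T@np.array(c["tool_from_camera"])
    else:
        M=np.eye(4);a=np.array(c["attitude"]);M[:3,:3]=a if a.shape==(3,3) else R.from_rotvec(a).as_matrix();M[:3,3]=c["origin"]
    f=210/np.tan(np.radians(c["fov_y"])/2)
    return c,M,f
def ray(name,u,v,obs=None):
    c,M,f=cam(name,obs)
    K=np.array([[f,0,c["cx"]],[0,f,c["cy"]],[0,0,1]])
    d=np.array([(u-c["cx"])/f,(v-c["cy"])/f]);p=d.copy()
    for _ in range(20): p=d/(1+c["k1"]*(p@p))
    return M[:3,3],M[:3,:3]@np.array([p[0],-p[1],-1])
def atz(name,u,v,z,obs=None):
    o,d=ray(name,u,v,obs);return o+d*(z-o[2])/d[2]
def proj(name,P,obs=None):
    c,M,f=cam(name,obs);q=M[:3,:3].T@(np.array(P)-M[:3,3])
    p=np.array([q[0],-q[1]])/-q[2];p=p*(1+c["k1"]*(p@p));return p*f+[c["cx"],c["cy"]]
def save(name,fn):
    o=r.get_obs();im,d=eyes.grab_frame(name);cv2.imwrite("pics/"+fn+".png",im[:,:,::-1]);np.save("pics/"+fn+".npy",d);return o,im,d
E
python3 - <<'E'
from h import *
o,_,_=save("top","top0");print(eyes.calibration("top"),o)
save("scene","scene0");print(eyes.calibration("scene"),eyes.calibration("wrist"))
E
```

```text
{'fov_y': 56.958476987763106, 'cx': 284.8315090104846, 'cy': 210.00831363782265, 'k1': -0.10003999332478597, 'origin': array([0.46559256, 0.02128664, 0.9658817 ]), 'attitude': array([ 0.14089058, -0.11247398, -1.56943265])} {'clock': 0.0, 'joints': array([ 1.03891024,  0.47778615,  0.02235451,  1.55647792, -0.01152215,
        1.10929778, -0.08307367]), 'qvel': array([ 0.00195959, -0.00015101,  0.00109674, -0.00028595, -0.00014878,
        0.000819  ,  0.00053465]), 'tau': array([ 5.69169042e-04, -5.96438026e+01,  1.60820212e+00, -2.81188560e+01,
        1.24907828e-02,  9.44960833e-03, -1.49252395e-05]), 'tcp_pos': array([ 0.27731561, -0.61476694,  0.24432416]), 'orientation': array([-3.06959112e+00, -6.60377040e-01,  7.96552884e-04]), 'contact_force': array([0.05103788, 0.58539166, 0.70141137]), 'moment': array([ 0.00458371, -0.02186807,  0.01034206]), 'gripper_force': 0.0, 'grip_width': 0.08500906700560228}
{'fov_y': 43.28825578926948, 'cx': 280.75195852408297, 'cy': 209.9397929277575, 'k1': 0.013322193757657195, 'origin': array([-0.52960062,  0.74855741,  0.79177296]), 'attitude': array([ 0.6124766 , -1.15232536, -1.87122325])} {'fov_y': 62.68454153213753, 'cx': 278.34157833548477, 'cy': 211.78341784838358, 'k1': 0.021032609749996534, 'tool_from_camera': array([[-1.08749592e-03,  9.66244286e-01,  2.57625302e-01,
         6.64485872e-02],
       [ 9.99999391e-01,  1.09959068e-03,  9.71257401e-05,
         7.62412198e-04],
       [-1.89435189e-04,  2.57625251e-01, -9.66244893e-01,
        -1.28495377e-01],
       [ 0.00000000e+00,  0.00000000e+00,  0.00000000e+00,
         1.00000000e+00]])}
```

View pics/top0.png

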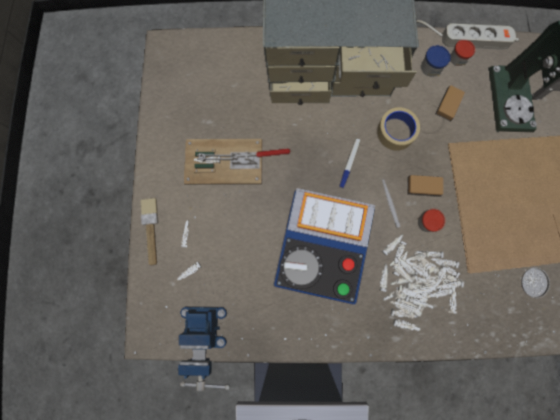

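View pics/scene0.png

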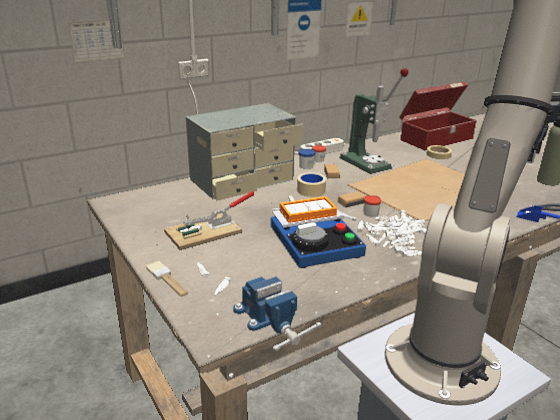

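The top view shows the dial near (300,267), with its pointer toward the left end, the green button at (343,289) and the red at (348,265). I'll enlarge the deck next.

Run:
```python
from h import *
im=cv2.imread("pics/top0.png")[225:310,265:380]
cv2.imwrite("pics/c1.png",cv2.resize(im,None,fx=6.5,fy=6.5,interpolation=cv2.INTER_CUBIC))
d=np.load("pics/top0.npy")
for n,u,v,z in [("green",343,289,.067),("red",348,265,.067),("dial",301,267,.08),("p",290,267,.104)]: print(n,atz("top",u,v,z))
```

```text
green [ 0.42842893 -0.09528892  0.067     ]
red [ 0.48295074 -0.10791021  0.067     ]
dial [0.47863979 0.00072223 0.08      ]
p [0.47833518 0.02555358 0.104     ]
```

View pics/c1.png

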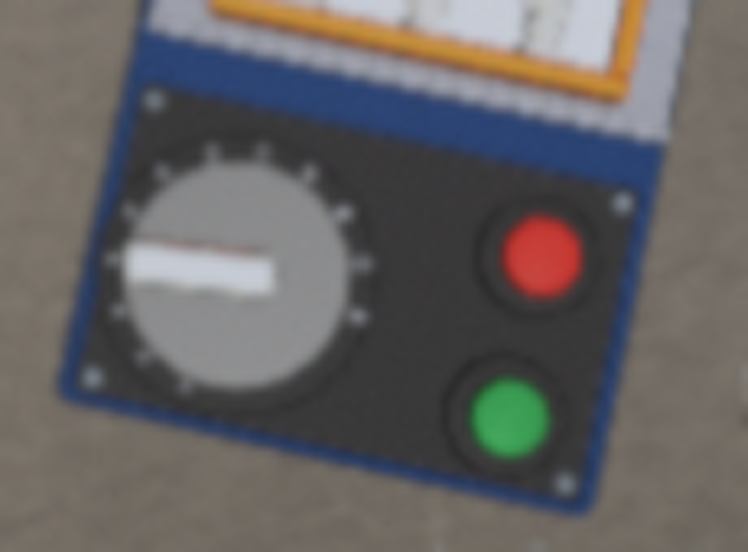

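The crop shows the red cheek on the upper (+x) side of the pointer. The pointer is in the mark at crop pixel (113,259), and the fourth click is the mark at (263,150). I'll calculate the angles and the rows to go above the dial.

```bash
cat > plan.py <<'E'
from h import *
def heading(o): x=R.from_rotvec(o["orientation"]).as_matrix()[:,0]; return np.degrees(np.arctan2(x[1],x[0]))
def rows(p0,h0,wps):
    """wps: list of (x,y,z,heading deg, n rows); tool down: y=(sin h,-cos h), z=down"""
    p=np.array(p0,float);h=h0;out=[]
    for x,y,z,hh,n in wps:
        q=np.array([x,y,z]);dp=(q-p)/n;dh=(hh-h)/n
        for i in range(n):
            a=np.radians(h+i*dh);c,s=np.cos(a),np.sin(a)
            out.append("%.4f %.4f %.4f %.2f"%(c*dp[0]+s*dp[1],s*dp[0]-c*dp[1],-dp[2],-dh))
        p,h=q,hh
    return "; ".join(out)
E
python3 - <<'E'
from plan import *
a=lambda x,y,z:atz("top",265+(x+.5)/6.5-.5,225+(y+.5)/6.5-.5,z)[:2]
c=a(237,275,.079);print("c",c)
ang=lambda v:np.degrees(np.arctan2(v[1],v[0]))
print("ptr",ang(a(128,262,.104)-a(272,278,.104)), "tail/tip",a(272,278,.104),a(128,262,.104))
for m in [(113,259),(263,150)]: print(ang(a(*m,.075)-c))
print("g",a(510,418,.067),"r",a(542,257,.067))
o=r.get_obs();h=heading(o);print(h,R.from_rotvec(o["orientation"]).as_matrix()[:,2])
print(rows(o["tcp_pos"],h,[(.455,.02,.22,180,20)]))
E
```

```text
c [0.47891468 0.00061003]
ptr 83.5786393935501 tail/tip [ 0.47749583 -0.01067817] [0.48299724 0.03820349]
82.49426803785313
-12.29767128866222
g [ 0.42868915 -0.0953819 ] r [ 0.48497791 -0.10786688]
24.285186103531338 [-8.04345260e-04  1.43842516e-03 -9.99998642e-01]
0.0212 -0.0253 0.0012 -7.79; 0.0244 -0.0222 0.0012 -7.79; 0.0272 -0.0187 0.0012 -7.79; 0.0294 -0.0148 0.0012 -7.79; 0.0312 -0.0107 0.0012 -7.79; 0.0323 -0.0064 0.0012 -7.79; 0.0329 -0.0019 0.0012 -7.79; 0.0329 0.0025 0.0012 -7.79; 0.0322 0.0070 0.0012 -7.79; 0.0310 0.0113 0.0012 -7.79; 0.0292 0.0154 0.0012 -7.79; 0.0268 0.0192 0.0012 -7.79; 0.0240 0.0226 0.0012 -7.79; 0.0207 0.0257 0.0012 -7.79; 0.0170 0.0282 0.0012 -7.79; 0.0130 0.0303 0.0012 -7.79; 0.0088 0.0318 0.0012 -7.79; 0.0044 0.0327 0.0012 -7.79; -0.0000 0.0330 0.0012 -7.79; -0.0045 0.0327 0.0012 -7.79
```

{"op": "arm_command", "data": {
  "plan": "0.021 -0.025 0.001 -7.5; 0.024 -0.022 0.001 -7.5; 0.027 -0.019 0.001 -7.5; 0.029 -0.015 0.001 -7.5; 0.031 -0.011 0.001 -7.5; 0.032 -0.006 0.001 -7.5; 0.033 -0.002 0.001 -7.5; 0.033 0.0025 0.001 -7.5; 0.032 0.007 0.001 -7.5; 0.031 0.011 0.001 -7.5; 0.029 0.015 0.001 -7.5; 0.027 0.019 0.001 -7.5; 0.024 0.023 0.001 -7.5; 0.021 0.026 0.001 -7.5; 0.017 0.028 0.001 -7.5; 0.013 0.03 0.001 -7.5; 0.009 0.032 0.001 -7.5; 0.004 0.033 0.001 -7.5; 0 0.033 0.001 -7.5; -0.004 0.033 0.001 -7.5",
  "hand": 1
}}

```text
clock: 2.6
tcp_pos: [0.4833, 0.0109, 0.2251]
orientation: [-0.15, -3.138, 0.0]
contact_force: [0.5, 0.4, -0.1]
grip_width: -0.0001
gripper_force: 0.0
```

Run:
```python
from plan import *
o,im,d=save("wrist","w1")
print(o["clock"],o["tcp_pos"],o["orientation"],heading(o),o["joints"],o["qvel"].max(),o["grip_width"])
for P in [(.479,.001,.079),(.483,.035,.104),(.4287,-.0954,.067),(.485,-.108,.067)]: print(proj("wrist",P,o))
```

```text
2.6 [0.48332145 0.01092369 0.2250799 ] [-1.50400005e-01 -3.13766594e+00  2.99504130e-04] 174.51139931577782 [ 0.5010165   0.26615198 -0.75142764  1.98355796  0.21908124  0.97307501
  1.11772831] 0.33266978262312946 -0.00011087830526757658
[265.84284448 196.19782204]
[310.62561661 204.30873331]
[142.04149692 144.05314804]
[140.65546234 211.96897498]
```

View pics/w1.png

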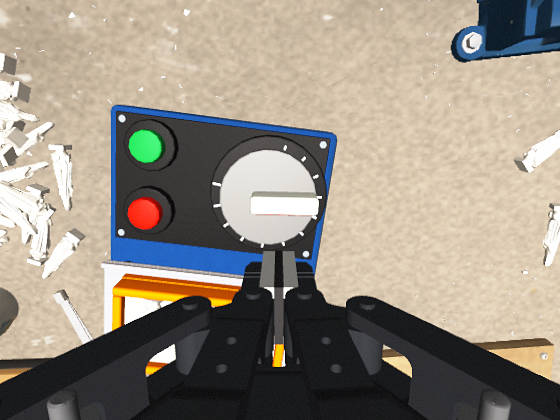

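The wrist view shows the fingers shut, with the dial at about (268,197), the green button at (145,147), the red at (144,213), and the pointer running from (251,204) to (319,204). Now I'll take a settled look from further back and clear of the fingers, and enlarge it.

{"op": "arm_command", "data": {
  "plan": "0.03 0.008 -0.005 1.5; 0.003 0.002 0 0; 0 0 0 0"
}}

```text
clock: 3.02
tcp_pos: [0.4516, 0.023, 0.2303]
orientation: [0.198, 3.135, -0.001]
contact_force: [0.1, -0.7, 0.2]
grip_width: -0.0001
gripper_force: 0.0
```

Run:
```python
from plan import *
o,im,d=save("wrist","w2")
print(o["clock"],o["tcp_pos"],heading(o),abs(o["qvel"]).max())
u,v=proj("wrist",(.47,-.03,.08),o).astype(int);print(u,v)
x0,y0=u-130,v-95
print(x0,y0);cv2.imwrite("pics/c2.png",cv2.resize(im[max(y0,0):y0+190,max(x0,0):x0+260,::-1],None,fx=3,fy=3,interpolation=cv2.INTER_CUBIC))
```

```text
3.025 [0.45158265 0.02304243 0.23031842] 172.7729874164488 0.01491194081272853
219 227
89 132
```

View pics/c2.png

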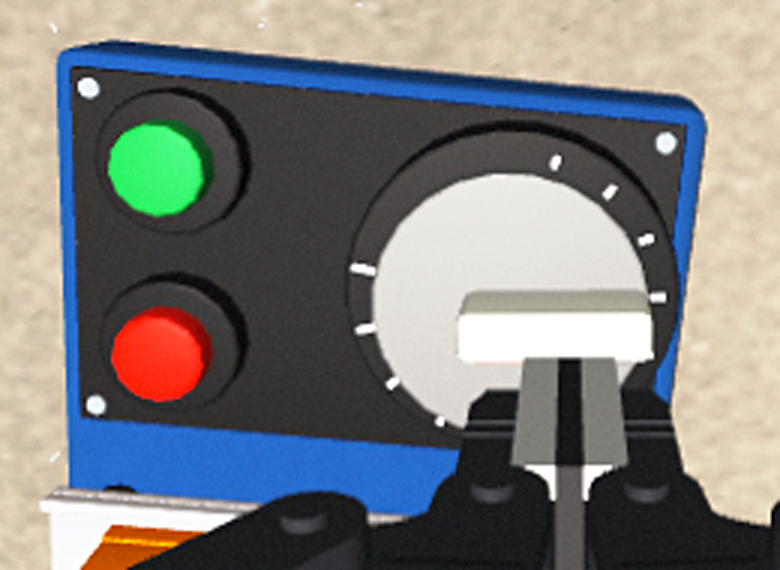

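The crop shows the disc centred at about (511,308), the pointer's top face spanning (459,312) to (652,361), the green top at (160,169) and the red at (160,354).

Run:
```python
from plan import *
o=r.get_obs()
a=lambda x,y,z:atz("wrist",89+(x+.5)/3-.5,132+(y+.5)/3-.5,z,o)
print("c",a(511,308,.079),"disc L,T",a(372,305,.079),a(650,300,.079),a(505,172,.079))
t0,t1=a(459,336,.104),a(652,337,.104);v=t1-t0
print("tail,tip",t0,t1,np.degrees(np.arctan2(v[1],v[0])),np.linalg.norm(v),"axis",t0+v/np.linalg.norm(v)*.013)
print("width",a(555,312,.104)-a(555,361,.104))
print("g",a(160,169,.067),"r",a(160,354,.067))
```

```text
c [0.48079005 0.00243993 0.079     ] disc L,T [ 0.47484918 -0.03665023  0.079     ] [0.48345047 0.04198474 0.079     ] [0.44154729 0.00639402 0.079     ]
tail,tip [ 0.47846054 -0.00958092  0.104     ] [0.4851645  0.04042493 0.104     ] 82.36425720620365 0.05045322613213968 axis [0.48018791 0.00330381 0.104     ]
width [-0.01348205  0.00177918  0.        ]
g [ 0.43046113 -0.092282    0.067     ] r [ 0.48566052 -0.10515609  0.067     ]
```

```bash
cat >> plan.py <<'E'
C=np.array([.4803,.0025])
def wp(phi,s,z,n,rad=.028):
    a=np.radians(phi);p=C+rad*np.array([np.cos(a),np.sin(a)])+s*np.array([np.sin(a),-np.cos(a)])
    return (p[0],p[1],z,phi+90,n)
E
python3 - <<'E'
from plan import *
o=r.get_obs()
print(rows(o["tcp_pos"],heading(o),[wp(82.5,-.032,.2,1),wp(82.5,-.032,.101,3),wp(82.5,-.032,.101,1),wp(82.5,-.020,.101,2),]))
E
```

```text
0.0011 0.0115 0.0303 0.24; 0.0000 0.0000 0.0330 -0.00; 0.0000 0.0000 0.0330 -0.00; 0.0000 0.0000 0.0330 -0.00; 0.0000 0.0000 -0.0000 -0.00; -0.0060 -0.0000 -0.0000 -0.00; -0.0060 -0.0000 -0.0000 -0.00
```

{"op": "arm_command", "data": {
  "plan": "0.001 0.0115 0.03 0.24; 0 0 0.033 0; 0 0 0.033 0; 0 0 0.025 0; 0 0 0.008 0; 0 0 0 0; 0 0 0 0"
}}

```text
clock: 3.95
tcp_pos: [0.4528, 0.035, 0.1022]
orientation: [0.205, 3.133, 0.0]
contact_force: [-0.1, -0.3, 1.1]
grip_width: 0.0
gripper_force: 0.0
```

{"op": "arm_command", "data": {
  "plan": "-0.006 0 0 0; -0.004 0 0 0; 0 0 0 0; 0 0 0 0"
}}

```text
clock: 4.45
tcp_pos: [0.4618, 0.0336, 0.1013]
orientation: [-0.204, -3.135, 0.0]
contact_force: [-0.1, 0.0, -0.3]
grip_width: -0.0001
gripper_force: 0.0
```

```bash
cat > st.py <<'E'
from plan import *
o=r.get_obs();h=heading(o);phi=h-90;a=np.radians(phi);d=o["tcp_pos"][:2]-C
n=np.array([np.sin(a),-np.cos(a)])
print(o["clock"],o["tcp_pos"].round(4),"phi %.1f s %.1f rad %.1f mm"%(phi,1e3*d@n,1e3*d@[np.cos(a),np.sin(a)]),"F along n %.2f"%(o["contact_force"][:2]@n),o["contact_force"].round(2),"Mz",o["moment"].round(3),"j",o["joints"].round(2))
E
python3 st.py; python3 -c "
from plan import *
save('wrist','w3')"
```

```text
4.45 [0.4618 0.0336 0.1013] phi 82.5 s -22.4 rad 28.5 mm F along n -0.07 [-0.07  0.02 -0.32] Mz [ 0.065 -0.007 -0.002] j [ 0.36  0.42 -0.68  2.14  0.41  0.71  0.85]
```

View pics/w3.png

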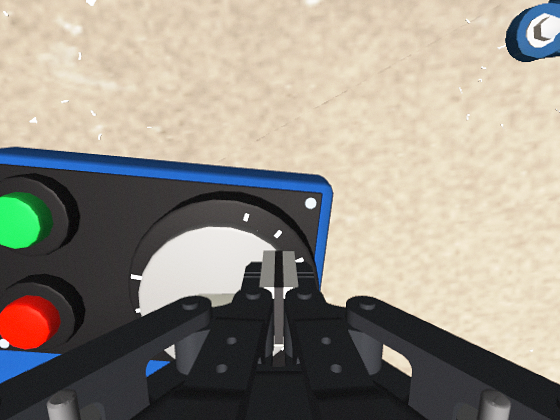

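The finger stands just behind the pointer's plain side, which is at about (205,297), with no contact yet. I'll creep in to feel for it.

{"op": "arm_command", "data": {
  "plan": "-0.003 0 0 0; 0 0 0 0; 0 0 0 0"
}}

```text
clock: 4.88
tcp_pos: [0.4648, 0.0333, 0.1013]
orientation: [0.204, 3.135, 0.0]
contact_force: [0.4, 0.5, -0.8]
grip_width: -0.0002
gripper_force: 0.0
```

```bash
python3 st.py
```

```text
4.875 [0.4648 0.0333 0.1013] phi 82.5 s -19.3 rad 28.5 mm F along n 0.29 [ 0.36  0.52 -0.78] Mz [-0.032 -0.041  0.045] j [ 0.36  0.43 -0.68  2.13  0.41  0.71  0.86]
```

{"op": "arm_command", "data": {
  "plan": "-0.003 0 0 0; 0 0 0 0; 0 0 0 0"
}}

```text
clock: 5.25
tcp_pos: [0.4674, 0.0333, 0.1012]
orientation: [-0.204, -3.134, -0.001]
contact_force: [-2.8, 2.5, 1.7]
grip_width: -0.0001
gripper_force: 1.7
```

```bash
python3 st.py
```

```text
5.25 [0.4674 0.0333 0.1012] phi 82.6 s -16.8 rad 28.8 mm F along n -3.06 [-2.76  2.5   1.66] Mz [ 0.577  0.618 -0.04 ] j [ 0.36  0.43 -0.67  2.12  0.41  0.72  0.86]
```

Run:
```python
from plan import *
x,y,z,h,_=wp(82.5,-.0163,.1013,1,.0285)
print(rows((x,y,z),h,[wp(82.5-i*8,-.0175,.101,1) for i in range(1,9)]))
```

```text
-0.0029 0.0017 0.0003 8.00; -0.0041 0.0022 -0.0000 8.00; -0.0041 0.0022 -0.0000 8.00; -0.0041 0.0022 -0.0000 8.00; -0.0041 0.0022 -0.0000 8.00; -0.0041 0.0022 -0.0000 8.00; -0.0041 0.0022 -0.0000 8.00; -0.0041 0.0022 -0.0000 8.00
```

{"op": "arm_command", "data": {
  "plan": "-0.001 0.0007 0 4; -0.002 0.0011 0 4; -0.002 0.0012 0 4; -0.002 0.0011 0 4; -0.002 0.0012 0 4; -0.002 0.0011 0 4; -0.002 0.0012 0 4; -0.002 0.0011 0 4; -0.002 0.0012 0 4; 0 0 0 0; 0 0 0 0"
}}

```text
clock: 6.62
tcp_pos: [0.4874, 0.0346, 0.1014]
orientation: [1.161, 2.918, 0.0]
contact_force: [-1.0, 0.3, 0.2]
grip_width: 0.0002
gripper_force: 0.0
```

```bash
python3 st.py
```

```text
6.625 [0.4874 0.0346 0.1014] phi 46.6 s -16.9 rad 28.2 mm F along n -0.94 [-0.99  0.32  0.16] Mz [-0.    -0.027  0.004] j [ 0.23  0.42 -0.52  2.09  0.32  0.7   0.32]
```

{"op": "arm_command", "data": {
  "plan": "-0.002 0.0011 0 4; -0.002 0.0012 0 4; -0.002 0.0011 0 4; -0.002 0.0012 0 4; -0.002 0.0011 0 4; -0.002 0.0012 0 4; -0.002 0.0011 0 4; -0.002 0.0012 0 4; -0.002 0.0011 0 4; -0.002 0.0012 0 4; -0.002 0.0011 0 4; 0 0 0 0; 0 0 0 0"
}}

```text
clock: 8.25
tcp_pos: [0.5078, 0.0213, 0.1014]
orientation: [2.169, 2.272, 0.001]
contact_force: [-0.1, 1.0, -0.4]
grip_width: -0.0
gripper_force: 0.6
```

```bash
python3 st.py; python3 -c "
from plan import *
save('scene','s4');im=cv2.imread('pics/s4.png')[200:265,260:370]
cv2.imwrite('pics/c4.png',cv2.resize(im,None,fx=7,fy=7,interpolation=cv2.INTER_CUBIC))"
```

```text
8.25 [0.5078 0.0213 0.1014] phi 2.6 s -17.5 rad 28.3 mm F along n -0.95 [-0.1   0.95 -0.36] Mz [ 0.277 -0.034 -0.015] j [ 0.11  0.42 -0.33  2.05  0.21  0.7  -0.31]
```

View pics/c4.png

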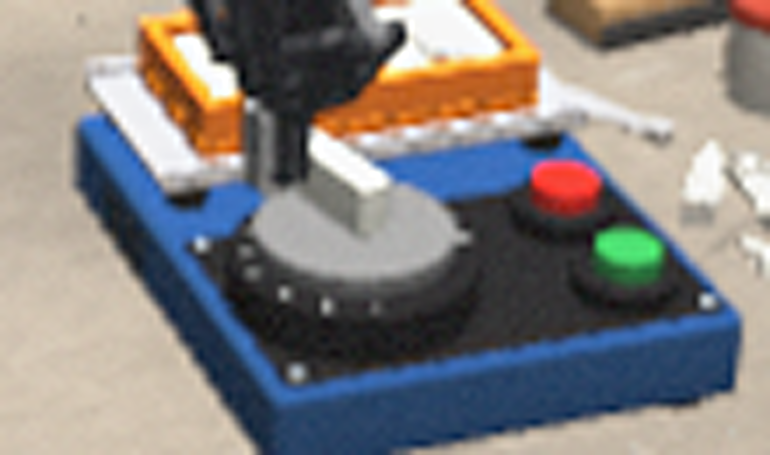

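The finger is on the white side, and the pointer is just short of halfway between clicks 3 and 4, with about 1 N that is fading. I'll add about 6° more.

{"op": "arm_command", "data": {
  "plan": "-0.001 0.0006 0 2; -0.001 0.0006 0 2; -0.001 0.0006 0 2; 0 0 0 0; 0 0 0 0"
}}

```text
clock: 8.93
tcp_pos: [0.5094, 0.0179, 0.1013]
orientation: [2.287, 2.153, -0.0]
contact_force: [0.8, -0.4, 0.2]
grip_width: -0.0002
gripper_force: 0.0
```

```bash
python3 st.py; python3 -c "
from plan import *
a,b,_=save('scene','s5')
import cv2
f=lambda n:cv2.resize(cv2.imread('pics/'+n+'.png')[215:240,285:330],None,fx=8,fy=8,interpolation=cv2.INTER_CUBIC)
cv2.imwrite('pics/c5.png',np.hstack([f('s4'),f('s5')]))"
```

```text
8.925 [0.5094 0.0179 0.1013] phi -3.5 s -17.1 rad 28.1 mm F along n 0.34 [ 0.82 -0.39  0.17] Mz [-0.018  0.001  0.005] j [ 0.09  0.42 -0.3   2.05  0.19  0.69 -0.4 ]
```

View pics/c5.png

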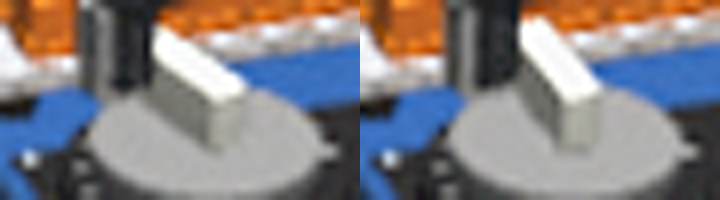

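The pointer turned on and settled away from the finger, with no force left. I'll back off, rise, go over the green button and look.

Run:
```python
from plan import *
o=r.get_obs();p=o["tcp_pos"];h=heading(o);print(h)
q=[p[0],p[1]+.015]
print(rows(p,h,[(*q,.102,h,2),(*q,.2,h,3),(.43,-.0935,.2,77,5),(.43,-.0935,.2,77,2)]))
```

```text
86.54739709535995
0.0075 -0.0005 -0.0004 -0.00; 0.0075 -0.0005 -0.0004 -0.00; 0.0000 0.0000 -0.0327 -0.00; 0.0000 0.0000 -0.0327 -0.00; 0.0000 0.0000 -0.0327 -0.00; -0.0262 -0.0143 -0.0000 1.91; -0.0267 -0.0134 -0.0000 1.91; -0.0271 -0.0126 -0.0000 1.91; -0.0275 -0.0116 -0.0000 1.91; -0.0279 -0.0107 -0.0000 1.91; 0.0000 0.0000 -0.0000 -0.00; 0.0000 0.0000 -0.0000 -0.00
```

{"op": "arm_command", "data": {
  "plan": "0.0075 -0.0005 0 0; 0.0075 -0.0005 0 0; 0 0 -0.0327 0; 0 0 -0.0327 0; 0 0 -0.0327 0; -0.0262 -0.0143 0 1.9; -0.0267 -0.0134 0 1.9; -0.0271 -0.0126 0 1.9; -0.0275 -0.0116 0 1.9; -0.0279 -0.0107 0 1.9; 0 0 0 0; 0 0 0 0"
}}

```text
clock: 10.48
tcp_pos: [0.4306, -0.0925, 0.1996]
orientation: [2.457, 1.958, 0.001]
contact_force: [0.3, 0.8, -0.5]
grip_width: -0.0002
gripper_force: 0.0
```

```bash
python3 st.py; python3 -c "
from plan import *
o,_,_=save('wrist','w6'); print(proj('wrist',(.43,-.0935,.067),o),proj('wrist',(*C,.079),o))"
```

```text
10.475 [ 0.4306 -0.0925  0.1996] phi -12.9 s 103.7 rad -27.2 mm F along n -0.81 [ 0.28  0.77 -0.53] Mz [0.049 0.007 0.001] j [ 0.3   0.16 -0.25  2.13  0.05  0.86 -0.21]
[275.72730481 207.82818928] [316.55596117  59.8169063 ]
```

View pics/w6.png

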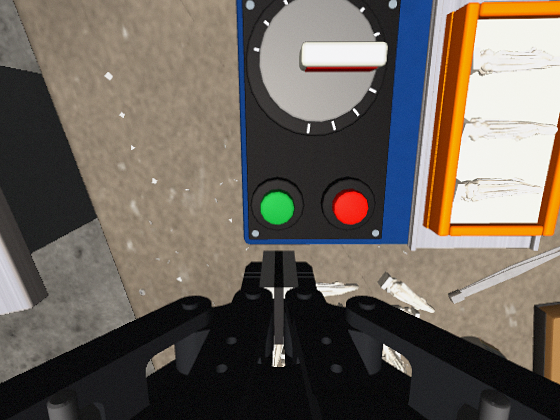

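The pointer now lies on the middle line of click 4, with exactly four marks, 5 to 8, left clockwise of it at (372,91) to (309,128). The green top is at (277,208), as predicted, so I can press it.

{"op": "arm_command", "data": {
  "plan": "0 0 0.04 0; 0 0 0.04 0; 0 0 0.025 0; 0 0 0.01 0; 0 0 0.0005 0; 0 0 0.002 0; 0 0 0.002 0; 0 0 0.002 0; 0 0 0 0; 0 0 0 0"
}}

```text
clock: 11.78
tcp_pos: [0.4309, -0.0934, 0.0783]
orientation: [2.457, 1.956, 0.002]
contact_force: [1.5, -0.0, 3.2]
grip_width: 0.0001
gripper_force: 1.5
```

```bash
python3 st.py
```

```text
11.775 [ 0.4309 -0.0934  0.0783] phi -13.0 s 104.6 rad -26.7 mm F along n -0.31 [ 1.51 -0.03  3.24] Mz [-0.033 -0.382  0.002] j [ 0.26  0.37 -0.22  2.22  0.15  0.56 -0.3 ]
```

Spring contact. I'll keep going in 1 mm steps.

{"op": "arm_command", "data": {
  "plan": "0 0 0.001 0; 0 0 0.001 0; 0 0 0.001 0; 0 0 0.001 0; 0 0 0 0; 0 0 0 0"
}}

```text
clock: 12.52
tcp_pos: [0.4309, -0.0934, 0.0749]
orientation: [2.457, 1.956, 0.002]
contact_force: [0.3, 1.1, 16.0]
grip_width: 0.0
gripper_force: 8.3
```

{"op": "arm_command", "data": {
  "plan": "0 0 0.001 0; 0 0 0.001 0; 0 0 0 0; 0 0 0 0"
}}

```text
clock: 13.02
tcp_pos: [0.431, -0.0935, 0.0744]
orientation: [2.457, 1.955, 0.001]
contact_force: [-6.9, 1.4, 40.3]
grip_width: 0.0001
gripper_force: 20.5
```

It has bottomed out at the expected height, so I'll release and rise.

{"op": "arm_command", "data": {
  "plan": "0 0 -0.003 0; 0 0 -0.004 0; 0 0 -0.01 0; 0 0 -0.03 0; 0 0 -0.04 0; 0 0 -0.04 0; 0 0 0 0; 0 0 0 0; 0 0 0 0"
}}

```text
clock: 14.15
tcp_pos: [0.4288, -0.0932, 0.1976]
orientation: [-2.456, -1.955, 0.004]
contact_force: [-0.2, 0.3, 0.3]
grip_width: 0.0002
gripper_force: 0.0
```

```bash
python3 st.py; python3 -c "
from plan import *
o,_,_=save('wrist','w7')
f=lambda n:cv2.imread('pics/'+n+'.png')[0:250,230:420]
cv2.imwrite('pics/c7.png',np.hstack([f('w6'),f('w7')]))"
```

```text
14.15 [ 0.4288 -0.0932  0.1976] phi -13.0 s 104.9 rad -28.7 mm F along n -0.24 [-0.19  0.29  0.33] Mz [ 0.021 -0.018  0.01 ] j [ 0.31  0.16 -0.26  2.13  0.05  0.86 -0.21]
```

View pics/c7.png

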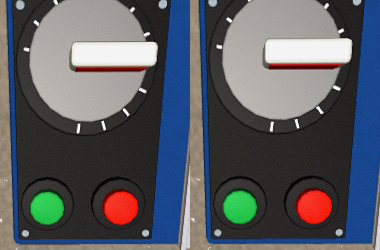

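The dial is still in click 4, the green button is back up and the red one is untouched.

```bash
python3 -c "
from bench import ticket
print(ticket.hand_in())"
```

```text
the job is handed in; nothing more can be done
None
```

The dial was pushed exactly four clicks clockwise from its white side, the green button was then pressed fully down and came up again, and the job is handed in at about 14 s, with the red button and loose items left alone.

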